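# Set the scoreboard stand's leg to length and hold it

## Task

Take the black rook out of the way of the stand's sliding leg and stand it upright on the cork coaster. With its cam lever still open, draw the leg along its rod until its front plate just meets the rubber band that marks the length, and while you hold it there, squeeze the cam lever fully shut against the collar. Finish still holding the leg at the mark with the lever shut (it springs back if let go), and leave the other things where they are.

Things in the scene. Friction and masses are not known exactly. Their poses are not given: they have to be found in the camera images.
- rack: Fixed rack for a stand leg. Two pine blocks (70 x 30 mm, 78 high, centred at y = -170 and +210 mm) hold a level steel rod, diameter 14, along the rack's own y axis 60 mm above the ledge; a rubber foot ends it at y = +262. Origin on the ledge under the rod, z up; +y is the way the leg is drawn out. Place and yaw (to 0.35 rad) vary.
- leg: Sliding leg: 22 mm aluminium tube on the rod with a grey clamp collar; slides only along the rack's y axis, 0 to 170 mm. Axes as the rack's; its origin is the rack's origin when fully back, where it starts. A spring of 4 to 5 N always pulls it back, also with the lever shut. Collar (mm, this frame): x -12 to 12, y -66 to -6, z 45 to 75; behind it only the tube, back to y = -120.
- leg_front (a point): Middle of the front face of the leg's front plate, on the rod's axis, 60 mm above the ledge: the point to bring to the mark. The plate, across the leg in front of the collar, is 104 mm wide (x -52 to 52), 6 mm thick (y -6 to 0), z 35 to 80 mm; downward fingers set astride the collar can push its rear face to draw the leg.
- mark: Length mark: black rubber band round the rod, diameter 19 mm, 6 mm wide, fixed 110 to 150 mm from where the leg's front starts. Origin on the rod's axis at the edge nearest the leg; y as the rack's, away from the leg. It does not stop the leg.
- cam (a joint): Cam lever angle in rad: 0 = shut along the collar; starts open at 0.34 to 0.40. Flat steel lever 52 long, 6 thick, 36 mm high (z 46 to 82) on a vertical pin at x = 15, y = -62 mm of the leg's frame; points to +y, opens outwards to +x. Shut, its outer face is at x = 18 and lever and grip pad measure 34 mm over all; open, up to 54. Stays where left; about 9 N at the tip moves it.
- leg_pad (a point): Middle of the outer face of the fixed grip pad on the collar's -x side, across from the lever: x = -16 mm, y = -34 mm in the leg's frame, 64 mm above the ledge. Pad: y -62 to -6, z 46 to 82 mm. Squeezing this pad and the lever together shuts the lever.
- cam_tip (a point): Outer corner of the lever's free end, at mid-height, 64 mm above the ledge.
- rook: Black ceramic rook, 80 mm tall, about 110 g, standing beside the rod on the rack's -x side in the way of the front plate. Base diameter 36, stem 19 to 21, head diameter 28 from 60 to 75 mm up, then four small battlements. Origin at the centre of its underside, z up.
- coaster: Round cork coaster, diameter 100 mm, 6 mm thick, fixed on the ledge to the far left or far right of the rack (it trades places with the buzzer). Origin at the centre of its underside.
- buzzer_base: Steel buzzer with a round 40 mm press button, to the left or right of the rack; a bystander. Origin at the centre of its underside.
- pawn: White ceramic pawn, 62 mm tall, beyond the rack; a bystander. Origin under its centre.
- canister: Clear screw-top canister, diameter 90, 130 mm tall, at the back; a bystander. Origin under its centre.
- cup: Dark wooden dice cup, 76 mm wide, 90 mm tall, at the back; a bystander. Origin under its centre.
- cards: Card box 65 x 92 x 22 mm lying beyond the rack; a bystander. Origin under its centre.
Not all that is in view belongs to the job. Of the things shaped like the rook, the black one is meant. There is more than one size of the coaster; the job needs the larger.

How it is judged:
On the way, in this order (a step that is already met when the one before it is completed fails the run):
1. the rook stands upright on the coaster, let go (horizontal distance between rook and coaster below 0.032 m and z of rook in the frame of coaster between 0.002 and 0.01 m and angle between rook's own z axis and vertical below 0.12 rad and contact force between the fingers and rook below 0.1 N and linear speed of rook below 0.03 m/s), for 0.2 s.
2. the leg is held with its front at the mark, lever still open (y of leg_front in the frame of mark between -0.006 and 0.006 m and contact force between the fingers and leg above 1.5 N and value of joint cam above 0.2 rad), for 0.2 s.
3. the lever is shut while the leg is held at the mark (y of leg_front in the frame of mark between -0.006 and 0.006 m and contact force between the fingers and leg above 1.5 N and value of joint cam below 0.05 rad), for 0.2 s.
At the end, for the whole second after the job is handed in: The fingers hold the leg still (contact over 1.5 N) with its front face within 6 mm of the band's near edge, the cam lever is shut (under 0.05 rad), and the rook stands upright and released, wholly on the coaster (centre within 32 mm of the coaster's) (all of step 1 and all of step 3 and linear speed of leg below 0.01 m/s); the arm keeps its last pose, push and grip.
It fails at once if the lever is shut while the leg is away from the mark (value of joint cam below 0.12 rad and not (y of leg_front in the frame of mark between -0.015 and 0.015 m)).
It fails at once if the rook is knocked over (angle between rook's own z axis and vertical above 0.7 rad).
It fails at once if the leg is driven into the rook (contact force between leg and rook above 2 N).
It fails at once if another thing is moved more than 25 mm (distance of any of pawn, canister, cup, cards from where it was at the start of the episode above 0.025 m).
It also fails if it takes over 54 s, if anything falls off the work surface, if the arm or the gripper's body presses on something with over 40 N, if the wrist force passes 120 N, or if a joint passes its speed limit or range.

## Robot

A 6-joint arm with a two-finger parallel gripper is mounted at the origin on the work surface. World frame = base frame: x ahead of the robot, y to its left, z up, the work surface at z = 0. Lengths are in m, angles in rad, forces in N, time in s.
With the tool pointing down it reaches from about 0.35 to 0.95 m from the base axis. Payload 17.4 kg.
Tool frame: the origin (TCP) lies on the centre line of the jaws, within the pads' length; the fingertips stand 22 mm ahead of it and the grasp point (between the pads) lies 3 mm ahead of it (tcp_to_tips is the distance from the TCP to the fingertips, in m); z points along the fingers, y is the direction in which the jaws open and shut (so a half turn about z gives the same grasp; the last joint's range is limited). The gripper opens to 93 mm and grips with 3 to 60 N. Pads are 15 mm wide; open, the fingers measure 128 mm over their backs; the gripper's body (75 mm by 188 mm) begins 65 mm behind the grasp point.
Start: joints at [1.07, 0.116, 1.442, -0, 1.584, -0.038], TCP at [0.301, 0.604, 0.241] pointing down, gripper open.
Joint ranges: [-2.83, 2.83], [-0.83, 2.19], [0.07, 2.5], [-1.14, 4.28], [0.01, 3], [-2.97, 2.97]. Speed limits (rad/s): [1.89, 1.89, 2.22, 3.14, 3.14, 3.14].

## Interface

Orientations are given as a rotation vector (axis times angle).
In Python, from rig import reach, move_linear, movej, release, clamp, sleep, inverse_kinematics, get_obs, read_camera, camera_model, PlanningError, finish_job, spot_in, cut_out, tip_of, tcp_to_tips gives the robot as it stands. Calls block until the motion is done:
- reach(position, orientation): joint-space move of the TCP to a pose.
- move_linear(position, rot=None, rate=0.15, f_stop=None): straight line of the TCP; rot=None keeps the orientation; rate is the mean speed in m/s. With f_stop (N) it stops when the force on the tool has changed by that much, and returns True; else False.
- movej(angles): joint-space move.
- release() and clamp(): open the fingers fully, or close them until they stop; the grip force is fixed at half the most.
- sleep(seconds).
- inverse_kinematics(position, orientation): joint angles nearest the present ones, or None.
- get_obs(): the state.
- read_camera(name): name is "side" or "top"; returns (picture, depth): 400x640x3 uint8, red, green, blue; 400x640 float32, m along the optical axis (not along the pixel's ray), 0 where there is no reading.
- camera_model(name): a dict with "camera_matrix" (3x3 intrinsics, pixels), "D" ([k1, k2, p1, p2, k3] as OpenCV has them; the pictures are not rectified), "R" (3x3) and "t" (3): a world point X has camera coordinates R X + t. Camera axes: x right, y down, z forward; pixel columns grow to the right and rows downward; lengths in m; the calibration is good to about 2 mm. A picture is of the moment at which its call begins. camera_model takes no time and is no camera call.
A pose or a line that the arm cannot do raises PlanningError and nothing moves.
- finish_job(): hands the job in, once; it reports no verdict.
Trained networks look in the newest picture that a camera, given by its name, has taken for a name from the list of things; names that differ only in an ending like _2 or _b are one class to them, and where a whole thing is asked for, a point or a joint stands for the part that bears it (a point fixed in the world has none). Each returns a list of dicts, best first, with "confidence" (0 to 1); they miss things now and then, are a little off and sometimes report something else, mostly with a low value. They report only what shows in the picture. A call takes as long as a camera call. They do not tell look-alikes from the thing itself.
- spot_in(camera, thing): "box" ([left, top, width, height] as shares, 0 to 1, of the picture: columns of its width, rows of its height, round what is visible of it).
- cut_out(camera, thing): "mask" (400x640 bool, what is visible of it) and "box" ([left, top, width, height] as shares, 0 to 1, of the picture: columns of its width, rows of its height, round what is visible of it).
- tip_of(camera, thing): "xy" ([column, row] as shares, 0 to 1, of the picture: columns of its width, rows of its height: a listed point, or the origin of a listed thing).
The state is a dict: "t": time; "joint_positions": joint angles; "joint_velocities": joint speeds; "joint_efforts": joint torques, N m; "eef_pos": TCP position; "ee_rot": TCP orientation; "ft_force": force on the tool from outside, world axes, zero at the start; "torque": the same for the moment, N m; "width": finger opening in m.
Only numpy, scipy, OpenCV 4.12 (cv2) and the standard library are available. Lean on these libraries where they do the work, as an engineer would, in place of code of your own. Each camera call takes 0.05 s, during which the arm holds its last target. There are 200 camera calls.

## Working session

There is one attempt and no reset: what is moved stays moved. The work goes in short steps, each a Python script; the robot and the scene stay as the last script left them, time stands still between calls to the robot, and variables do not carry over. Pictures are saved under pics/ and viewed, about 8 in all and at most 12, crops included, and the job is handed in when it is done.

```bash
mkdir -p pics; ls
cat > h.py <<'E'
import numpy as np, cv2
from rig import *
def ray(cam,u,v):
    m=camera_model(cam); K=np.array(m["camera_matrix"]);R=np.array(m["R"]);t=np.array(m["t"])
    p=cv2.undistortPoints(np.array([[[u,v]]],float),K,np.array(m["D"],float))[0,0]
    return -R.T@t, R.T@np.array([p[0],p[1],1.])
def at_z(cam,u,v,z):
    c,d=ray(cam,u,v); return c+d*(z-c[2])/d[2]
def cloud(cam,depth):
    m=camera_model(cam); K=np.array(m["camera_matrix"]);R=np.array(m["R"]);t=np.array(m["t"])
    u,v=np.meshgrid(np.arange(640.),np.arange(400.))
    p=cv2.undistortPoints(np.stack([u,v],-1).reshape(-1,1,2),K,np.array(m["D"],float)).reshape(400,640,2)
    P=np.concatenate([p,np.ones((400,640,1))],-1)*depth[...,None]
    return (P-t)@R
def proj(cam,X):
    m=camera_model(cam); X=np.array(X,float).reshape(-1,3)
    return cv2.projectPoints(X,cv2.Rodrigues(np.array(m["R"],float))[0],np.array(m["t"],float),np.array(m["camera_matrix"],float),np.array(m["D"],float))[0].reshape(-1,2)
def save(n,im): cv2.imwrite("pics/"+n+".png",im[...,::-1])
E
python3 - <<'E'
from h import *
print(get_obs()["t"], tcp_to_tips)
for cam in("top","side"):
    im,d=read_camera(cam); save(cam+"0",im); P=cloud(cam,d); np.save(cam+"P.npy",P)
    print(cam,"cam at",(-np.array(camera_model(cam)["R"]).T@camera_model(cam)["t"]).round(3))
    for th in["rook","coaster","mark","leg_front","leg_pad","cam_tip","leg","rack"]:
        for r in tip_of(cam,th)[:3]:
            u,v=r["xy"][0]*640,r["xy"][1]*400
            z={"rook":0,"coaster":0,"mark":.06,"leg_front":.06,"leg_pad":.064,"cam_tip":.064,"leg":0,"rack":0}[th]
            q=P[min(int(v),399),min(int(u),639)]
            print(th,round(r["confidence"],2),(round(u,1),round(v,1)),"at z",at_z(cam,u,v,z).round(4),"depth",q.round(3))
E
```

```text
pics
0.0 0.022
top cam at [ 0.417 -0.012  1.375]
rook 0.57 (285.4, 231.5) at z [0.5229 0.0841 0.    ] depth [0.519 0.08  0.073]
rook 0.41 (237.7, 167.4) at z [ 0.7262  0.2298 -0.    ] depth [0.726 0.231 0.006]
coaster 0.82 (436.9, 221.2) at z [ 0.5435 -0.3817  0.    ] depth [ 0.543 -0.377  0.008]
coaster 0.54 (451.3, 185.0) at z [ 0.6553 -0.4334  0.    ] depth [ 0.654 -0.431  0.006]
leg_front 0.79 (311.0, 212.9) at z [0.5711 0.004  0.06  ] depth [0.572 0.007 0.077]
leg_pad 0.93 (320.2, 212.3) at z [ 0.5718 -0.0231  0.064 ] depth [ 0.571 -0.023  0.075]
cam_tip 0.38 (310.4, 200.0) at z [0.609  0.0048 0.064 ] depth [0.618 0.007 0.002]
leg 0.76 (309.9, 218.8) at z [0.5601 0.0084 0.    ] depth [0.562 0.011 0.003]
rack 0.87 (310.0, 213.8) at z [0.5755 0.0077 0.    ] depth [0.568 0.007 0.081]
rack 0.46 (275.3, 170.0) at z [0.7153 0.1128 0.    ] depth [0.702 0.108 0.059]
side cam at [0.451 0.625 0.625]
rook 0.93 (365.7, 301.1) at z [0.44   0.1432 0.    ] depth [0.442 0.157 0.017]
rook 0.56 (335.6, 271.5) at z [0.5133 0.0753 0.    ] depth [0.513 0.093 0.021]
coaster 0.72 (318.7, 153.8) at z [ 0.6464 -0.4208  0.    ] depth [ 0.649 -0.419  0.004]
coaster 0.62 (352.3, 164.9) at z [ 0.5291 -0.374   0.    ] depth [ 0.53  -0.369  0.006]
leg_front 0.69 (317.8, 229.7) at z [0.5662 0.012  0.06  ] depth [0.567 0.018 0.067]
leg_pad 0.94 (324.9, 217.5) at z [ 0.5571 -0.0288  0.064 ] depth [ 0.556 -0.007  0.084]
cam_tip 0.58 (303.1, 222.9) at z [6.032e-01 2.000e-04 6.400e-02] depth [0.6   0.012 0.077]
leg 0.76 (317.5, 247.0) at z [0.5676 0.0075 0.    ] depth [0.556 0.073 0.066]
rack 0.71 (315.0, 247.5) at z [0.5731 0.0104 0.    ] depth [0.561 0.071 0.063]
```

Run:
```python
import cv2,numpy as np
t=cv2.imread("pics/top0.png")[130:300,190:490]; s=cv2.imread("pics/side0.png")[110:350,200:500]
t=cv2.resize(t,(800,453),interpolation=3);s=cv2.resize(s,(750,600),interpolation=3)
cv2.imwrite("pics/t1.png",t);cv2.imwrite("pics/s1.png",s)
```

```text
(no output)
```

View pics/t1.png

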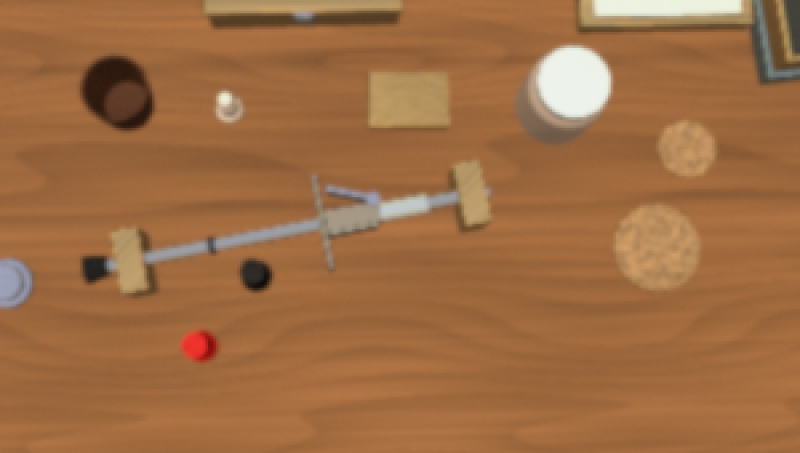

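View pics/s1.png

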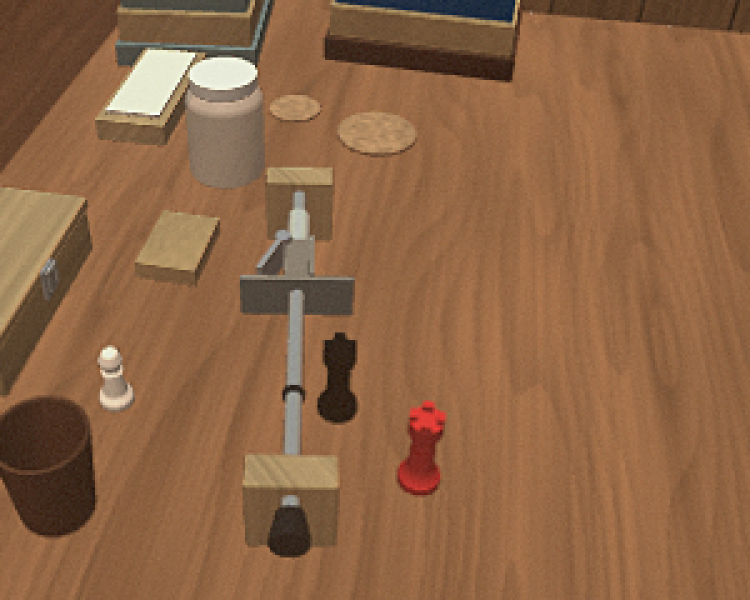

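The top crop shows the black rook at (256,275), the red look-alike at (200,345), the larger coaster at (657,247) and the band at (211,245). The side crop agrees: the lever is open on the far (+x) side, and the rook stands in the plate's path. Next I'll measure the rack frame, band and rook.

Run:
```python
from h import *
im=cv2.imread("pics/top0.png")[...,::-1].astype(int); P=np.load("topP.npy")
f=lambda x,y:(190+x*.375,130+y*.375)
# blocks: tops z .07-.085, per known regions
u,v=np.meshgrid(np.arange(640),np.arange(400))
def region(x0,x1,y0,y1):
    a,b=f(x0,y0);c,d=f(x1,y1); return (u>=a)&(u<=c)&(v>=b)&(v<=d)
Z=P[...,2]
def cen(m): 
    Q=P[m][:,:2]; (cx,cy),(w,h),a=cv2.minAreaRect(Q.astype(np.float32)*1000); return np.array([cx,cy]).round(1),(round(w,1),round(h,1),round(a,1)),m.sum(),P[m].mean(0).round(4)
hi=(Z>.068)&(Z<.09)
L=region(95,165,215,305)&hi; R=region(440,505,150,240)&hi
print("blockL",cen(L)); print("blockR",cen(R))
bl=P[L].mean(0);br=P[R].mean(0)
ax=(bl-br)[:2];print("dist",np.linalg.norm(ax)); ax/=np.linalg.norm(ax); yaw=np.arctan2(-ax[0],ax[1])
O=br[:2]+.17*ax; O2=bl[:2]-.21*ax; print("yaw",yaw,"O",O,O2)
rod=region(150,318,215,270)&(Z>.045)&(Z<.075)
# drop rook region
xr=np.array([ax[1],-ax[0]])
loc=lambda q:np.array([(np.asarray(q)[:2]-O)@xr,(np.asarray(q)[:2]-O)@ax])
q=np.array([loc(p) for p in P[rod]]);q=q[abs(q[:,0])<.02];print("rod x med",np.median(q[:,0]),np.polyfit(q[:,1],q[:,0],1),"z",np.median(Z[rod]))
pl=region(310,336,170,275)&hi; q=np.array([loc(p) for p in P[pl]]);q2=q[abs(q[:,1]+.003)<.02];print("plate",q2.mean(0),q2.min(0),q2.max(0))
rk=region(235,280,255,295)&(Z>.065)&(Z<.1); print("rook",P[rk].mean(0),loc(P[rk].mean(0)),rk.sum())
co=region(600,710,195,300)&(im[...,1]>115);print("coaster?",cen(co))
# mark: dark pixels on rod
mk=region(195,228,225,262)&(im.sum(-1)<190); print("mark px",u[mk].mean(),v[mk].mean(),mk.sum())
w=at_z("top",u[mk].mean(),v[mk].mean(),.0675);print("mark c",w,loc(w))
im2=cv2.imread("pics/side0.png")[...,::-1].astype(int)
mk=(u>200+280*.4)&(u<200+308*.4)&(v>110+375*.4)&(v<110+410*.4)&(im2.sum(-1)<190)
w=at_z("side",u[mk].mean(),v[mk].mean(),.064);print("side mark",mk.sum(),w,loc(w))
print("img rgb",[im[int(round(p[1])),int(round(p[0]))] for p in [f(211,245),f(190,248),f(657,247),f(600,247)]])
# side: plate top front edge row along rod axis & rook head centre
PS=np.load("sideP.npy")
rk=(u>200+318*.4)&(u<200+360*.4)&(v>110+330*.4)&(v<110+375*.4)&(im2.sum(-1)<150)
print("side rook head",PS[rk].mean(0),loc(np.median(PS[rk],0)))
for n,p in dict(front=(0,0),).items(): pass
```

```text
blockL (array([533. , 214.1]), (64.9, 68.4, 60.8), np.int64(302), array([0.5315, 0.2154, 0.0775]))
blockR (array([ 595.8, -151.4]), (70.6, 53.7, 8.4), np.int64(265), array([ 0.5963, -0.1591,  0.0783]))
dist 0.3800445821657785
yaw 0.17149809072309294 O [0.56731303 0.00839895] [0.56730542 0.00844288]
rod x med -0.0002507524405474283 [-7.98892821e-04  4.42318896e-05] z 0.06669777932465681
plate [ 0.00153188 -0.00845926] [-0.05071084 -0.02250219] [0.05147048 0.00418992]
rook [0.51634655 0.08079079 0.07827472] [-0.03786452  0.08002774] 76
coaster? (array([ 507.9, -215.7]), (100.8, 434.8, 11.1), np.int64(859), array([ 0.5392, -0.3759,  0.0115]))
mark px nan nan 0
mark c [nan nan nan] [nan nan]
side mark 25 [0.54612072 0.12434629 0.064     ] [-0.00109401  0.11786307]
img rgb [array([82, 83, 87]), array([155, 158, 167]), array([199, 151,  99]), array([161, 106,  62])]
side rook head [0.51474764 0.08556359 0.07291419] [-0.03828458  0.08740688]<stdin>:26: RuntimeWarning: Mean of empty slice.
  ret = ret.dtype.type(ret / rcount)
<stdin>:27: RuntimeWarning: Mean of empty slice.
```

```bash
cat >> h.py <<'E'
from scipy.spatial.transform import Rotation as Rn
YAW=0.1715; O=np.array([.5673,.0084]); AX=np.array([-np.sin(YAW),np.cos(YAW)]); XR=np.array([np.cos(YAW),np.sin(YAW)])
W=lambda x,y,z:np.array([*(O+x*XR+y*AX),z])          # rack frame -> world
loc=lambda p:np.array([(np.asarray(p)[:2]-O)@XR,(np.asarray(p)[:2]-O)@AX])
def down(d):  # tool down, jaws along d (2-vector), sign nearest to mid wrist
    best=None
    for s in(1,-1):
        y=np.array([s*d[0],s*d[1],0]);z=np.array([0,0,-1.]);r=Rn.from_matrix(np.c_[np.cross(y,z),y,z]).as_rotvec()
        q=inverse_kinematics(list(W(0,0,.2)),list(r))
        if q is not None and(best is None or abs(q[5])<best[0]): best=(abs(q[5]),r)
    return list(best[1])
E
python3 - <<'E'
from h import *
im=cv2.imread("pics/top0.png").astype(float).sum(-1)
ys=np.arange(.08,.16,.001)
px=np.array([proj("top",W(0,y,.067))[0] for y in ys],np.float32)
pr=cv2.remap(im.astype(np.float32),px[:,0].reshape(-1,1),px[:,1].reshape(-1,1),1).ravel()
w=np.clip(420-pr,0,None); w[abs(ys-.117)>.015]=0;print("mark centre top",(w*ys).sum()/w.sum(),pr[20:60:3].round())
rot=down(AX); rk=[.5163,.0808]; co=[.5415,-.378]
release()
reach([*rk,.17],rot); move_linear([*rk,.068],rate=.12)
print(get_obs()["ft_force"]); clamp(); print("width",get_obs()["width"],get_obs()["t"])
move_linear([*rk,.2],rate=.2)
print("width",get_obs()["width"])
reach([*co,.2],rot); move_linear([*co,.09],rate=.2)
s=move_linear([*co,.072],rate=.04,f_stop=4); o=get_obs();print("stop",s,o["eef_pos"],o["width"],o["t"])
im,_=read_camera("side"); save("place",cv2.resize(im[60:260,260:500],(720,600)))
E
```

```text
mark centre top 0.12098003145460143 [472. 473. 478. 473. 464. 425. 329. 263. 327. 421. 463. 472. 477. 473.]
[0.70163625 0.21063392 1.50811419]
width 0.027403540358856934 5.2167
width 0.026475988546093444
stop True [ 0.54141121 -0.37801236  0.07316668] 0.027030593164882648 8.8417
```

View pics/place.png

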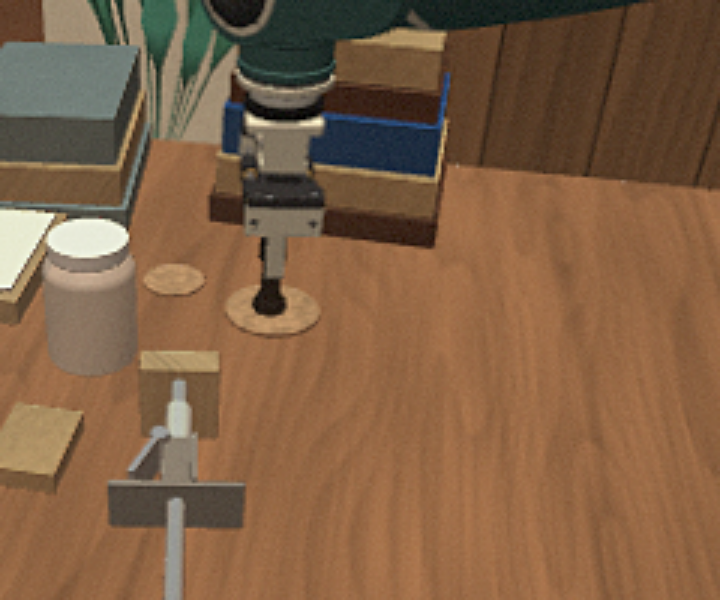

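The rook's base, at crop (267,303), sits near the coaster's centre at (273,310). I'll release it, go to the leg and draw it to just short of the band.

Run:
```python
from h import *
release(); sleep(.3)
co=[.5414,-.378]
move_linear([*co,.2],rate=.2)
rot=down(XR)
reach(list(W(.002,-.030,.16)),rot); 
s=move_linear(list(W(.002,-.030,.063)),rate=.12,f_stop=5); print("down",s,get_obs()["t"])
s=move_linear(list(W(.002,0.0,.063)),rate=.02,f_stop=2.0); o=get_obs();c=loc(o["eef_pos"]);print("contact",s,c,o["ft_force"],o["t"])
np.save("c.npy",c)
if s:
    move_linear(list(W(.002,c[1]+.10,.063)),rate=.06); o=get_obs();print(loc(o["eef_pos"]),o["ft_force"]@np.array([*AX,0]),o["ft_force"].round(2),o["t"])
a,da=read_camera("top"); np.save("t2.npy",a); b,_=read_camera("side");np.save("s2.npy",b)
save("chk",np.vstack([cv2.resize(a[170:240,240:340],(420,294),interpolation=2),cv2.resize(b[200:310,250:400],(420,308),interpolation=2)]))
for th in["leg_front","mark","cam_tip"]:
  for cam in("top","side"):
    for r in tip_of(cam,th)[:1]:
        u,v=r["xy"][0]*640,r["xy"][1]*400; print(th,cam,round(r["confidence"],2),(round(u,1),round(v,1)),loc(at_z(cam,u,v,.06)))
```

```text
down False 13.425
contact True [ 0.00192682 -0.01722844] [ 2.48144058 -3.06696117  1.14764246] 14.2083
[0.00192955 0.08265185] -3.296663235927247 [-0.13 -3.37 -2.12] 16.025
leg_front side 0.86 (319.0, 263.3) [-0.00477482  0.10684673]
mark side 0.44 (316.9, 265.1) [-0.00066172  0.11192671]
cam_tip side 0.42 (300.6, 252.6) [0.03474475 0.07714779]
```

View pics/chk.png

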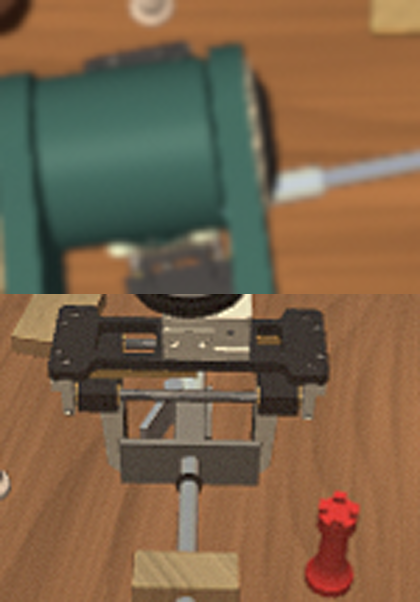

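The side half shows the fingers astride the collar with the lever still open, and the plate just short of the band at about (188,482). I'll measure the gap in one camera by comparing edge profiles before and after the draw.

Run:
```python
from h import *
A=cv2.imread("pics/side0.png")[...,::-1].astype(np.float32).sum(-1); B=np.load("s2.npy").astype(np.float32).sum(-1)
def prof(I,xs,ys,z):
    return np.mean([cv2.remap(I,*[p.reshape(-1,1).astype(np.float32) for p in proj("side",[W(x,y,z) for y in ys]).T],1).ravel() for x in xs],0)
for I,n in((A,"start"),(B,"now")):
    ys=np.arange(.095,.150,.002); print(n,"mark z.0695",ys[0]); print(dict(zip((ys*1000).round().astype(int).tolist(),prof(I,[-.002,0,.002],ys,.0695).round().astype(int).tolist())))
xs=[-.045,-.04,-.035,-.03,.03,.035,.04]
for I,n,c in((A,"start",0),(B,"now",.1)):
    ys=c+np.arange(-.03,.031,.002); print(n,"plate z.08");print(dict(zip((ys*1000).round().astype(int).tolist(),prof(I,[-.03,-.025,-.02,.025,.03],ys,.080).round().astype(int).tolist())))
    ys=c+np.arange(-.02,.041,.002); print(n,"plate bottom z.035");print(dict(zip((ys*1000).round().astype(int).tolist(),prof(I,[-.03,-.025,-.02,.02,.025,.03],ys,.035).round().astype(int).tolist())))
```

```text
start mark z.0695 0.095
{95: 455, 97: 446, 99: 442, 101: 449, 103: 452, 105: 451, 107: 449, 109: 455, 111: 463, 113: 460, 115: 425, 117: 184, 119: 110, 121: 136, 123: 231, 125: 410, 127: 470, 129: 465, 131: 457, 133: 458, 135: 453, 137: 449, 139: 450, 141: 451, 143: 453, 145: 452, 147: 450, 149: 453}
now mark z.0695 0.095
{95: 196, 97: 216, 99: 281, 101: 397, 103: 450, 105: 465, 107: 457, 109: 457, 111: 465, 113: 462, 115: 426, 117: 176, 119: 103, 121: 134, 123: 231, 125: 408, 127: 467, 129: 463, 131: 459, 133: 455, 135: 455, 137: 454, 139: 449, 141: 449, 143: 450, 145: 452, 147: 452, 149: 447}
start plate z.08
{-30: 350, -28: 336, -26: 334, -24: 340, -22: 322, -20: 298, -18: 293, -16: 291, -14: 292, -12: 295, -10: 298, -8: 324, -6: 379, -4: 400, -2: 307, 0: 202, 2: 193, 4: 208, 6: 212, 8: 211, 10: 211, 12: 212, 14: 209, 16: 204, 18: 206, 20: 208, 22: 209, 24: 209, 26: 207, 28: 210, 30: 213}
start plate bottom z.035
{-20: 211, -18: 209, -16: 205, -14: 206, -12: 209, -10: 208, -8: 210, -6: 225, -4: 266, -2: 313, 0: 327, 2: 326, 4: 321, 6: 319, 8: 318, 10: 315, 12: 314, 14: 316, 16: 318, 18: 318, 20: 317, 22: 319, 24: 318, 26: 315, 28: 305, 30: 277, 32: 269, 34: 270, 36: 273, 38: 271, 40: 268}
now plate z.08
{70: 337, 72: 323, 74: 327, 76: 323, 78: 309, 80: 295, 82: 286, 84: 284, 86: 286, 88: 281, 90: 285, 92: 307, 94: 372, 96: 396, 98: 300, 100: 199, 102: 193, 104: 208, 106: 213, 108: 209, 110: 207, 112: 207, 114: 210, 116: 212, 118: 210, 120: 208, 122: 205, 124: 207, 126: 206, 128: 203, 130: 200}
now plate bottom z.035
{80: 207, 82: 206, 84: 204, 86: 204, 88: 203, 90: 203, 92: 200, 94: 217, 96: 266, 98: 321, 100: 333, 102: 329, 104: 329, 106: 324, 108: 325, 110: 328, 112: 327, 114: 326, 116: 328, 118: 325, 120: 324, 122: 330, 124: 330, 126: 330, 128: 331, 130: 332, 132: 331, 134: 326, 136: 327, 138: 327, 140: 331}
```

The leg has moved 100 mm exactly, and both cameras put the band's near edge at about 117.5 mm. I'll draw the last part, hold, then squeeze.

Run:
```python
from h import *
move_linear(list(W(.002,.1003,.063)),rate=.04); sleep(.5)
o=get_obs();print(loc(o["eef_pos"]),o["ft_force"].round(2),o["width"],o["t"])
b0,_=read_camera("side")
move_linear(list(W(.001,.1003,.063)),rate=.04)
clamp(); sleep(.4); o=get_obs();print(loc(o["eef_pos"]),o["ft_force"].round(2),o["width"],o["t"])
b,_=read_camera("side")
def prof(I,xs,ys,z):
    I=I.astype(np.float32).sum(-1); return np.mean([cv2.remap(I,*[p.reshape(-1,1).astype(np.float32) for p in proj("side",[W(x,y,z) for y in ys]).T],1).ravel() for x in xs],0)
for I in(b0,b):
    ys=.1175+np.arange(-.012,.009,.002); print(dict(zip((ys*1000).round(1).tolist(),prof(I,[-.03,-.025,-.02,.025,.03],ys,.08).round().astype(int).tolist())))
save("end",np.hstack([cv2.resize(x[195:315,250:390],(400,343),interpolation=2) for x in(b0,b)]))
for r in tip_of("side","rook")[:3]:
    u,v=r["xy"][0]*640,r["xy"][1]*400; print("rook",round(r["confidence"],2),at_z("side",u,v,.006))
save("end2",cv2.resize(b[100:200,290:420],(650,500)))
```

```text
[0.00195993 0.10011677] [-2.3  -5.49 -1.24] 0.09292883768027098 17.5167
[0.00174267 0.1001692 ] [ 1.89 -3.71  6.09] 0.03314287694759211 19.2
{105.5: 275, 107.5: 282, 109.5: 313, 111.5: 387, 113.5: 394, 115.5: 304, 117.5: 207, 119.5: 194, 121.5: 203, 123.5: 207, 125.5: 206}
{105.5: 327, 107.5: 328, 109.5: 340, 111.5: 379, 113.5: 391, 115.5: 304, 117.5: 206, 119.5: 189, 121.5: 202, 123.5: 207, 125.5: 208}
rook 0.95 [0.43205297 0.15140053 0.006     ]
```

View pics/end.png

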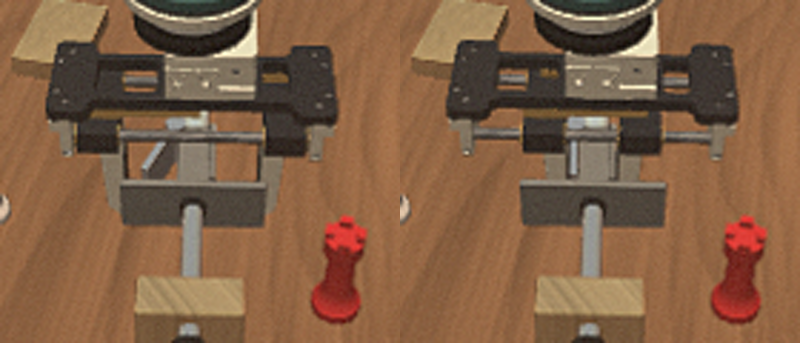

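View pics/end2.png

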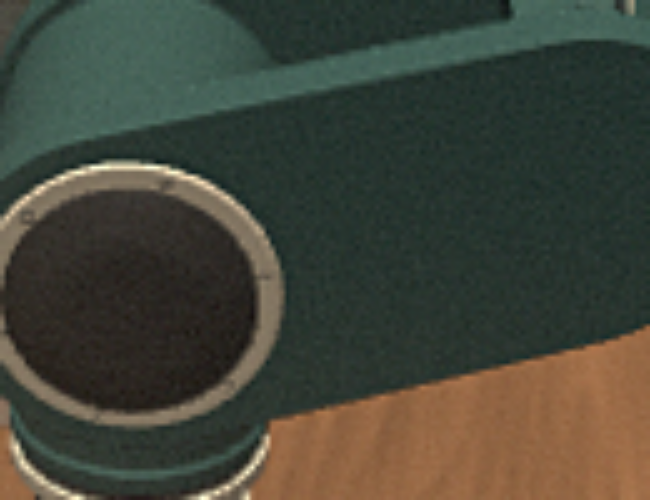

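The plate is at the band and the lever lies flat along the collar (33 mm over all). The arm hides the rook from the side camera, so I'll check it from the top and then hand in.

Run:
```python
from h import *
a,d=read_camera("top"); P=cloud("top",d)
m=(abs(P[...,0]-.5415)<.06)&(abs(P[...,1]+.378)<.06)&(P[...,2]>.06)&(P[...,2]<.1)
print("rook head",m.sum(),P[m].mean(0).round(4) if m.any() else None)
for r in tip_of("top","rook")[:3]:print(round(r["confidence"],2),at_z("top",r["xy"][0]*640,r["xy"][1]*400,.006).round(4))
o=get_obs();print(o["width"],loc(o["eef_pos"]),o["t"])
if m.sum()>20: finish_job(); print("handed in")
```

```text
rook head 84 [ 0.5417 -0.3752  0.0826]
0.7 [ 0.549  -0.3827  0.006 ]
0.03310356783927139 [0.00174511 0.10017253] 19.4
the job is handed in; nothing more can be done
handed in
```

I moved the black rook onto the larger coaster, drew the leg to the band with the lever open, then squeezed the lever shut and handed in while still holding it. This took 19.4 s of robot time; the hand-in reports no verdict.

- **Rook:** the top camera put its head about 3 mm from the coaster's measured centre and about 83 mm above the ledge, so it is upright and released. The network's own estimate of the rook's position was about 9 mm off centre, which is still well within the 32 mm limit.
- **Leg:** it was drawn about 117.4 mm, held 0.5 s with the lever open, and did not shift when I squeezed.
- **Band:** I put its near edge at 117.5–118 mm. The raw side reading was 116.2 mm; I corrected it by about 1.5 mm because the plate's edge reads about 2 mm low in that camera, and the top camera gave 118 mm. The network put it at 112 mm with low confidence; I disregarded that.
- **Lever:** it looks shut in the side picture. The jaws closed to 33.1 mm, against 34 mm nominal for the shut lever, so they read slightly under. On the rook's 28 mm head they read 27 mm, so I took this as a normal offset.
- **Other things:** I did not re-measure the pawn, canister, cup or cards. The arm kept clear of them and I saw no unexpected contact.

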